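# Photograph a box of screws for the stock list

## Task

Photograph the yellow-and-blue box of screws: lay it flat on the photo stage, centred inside the printed outline with its long side facing the camera, and set the lamp switches so that only the white one is on (its green-strip end pressed fully down) and the red and blue ones are fully off. Only then press the camera's red shutter button to its halfway stop, hold it there for about a second so that it focuses, press it fully down to take the picture, and let it go. Leave everything else on the bench where it is.

Things in the scene. Friction and masses are not known exactly. Their poses are not given: they have to be found in the camera images.
- yellow_box_centre (a point): centre of the closed yellow and dark-blue cardboard box of screws, 55 (its x) x 85 (its y) x 45 mm high, about 0.35 kg, standing loose on the bench with its z up
- red_box_centre (a point): centre of a white and red cardboard box of nails, 50 x 70 x 60 mm high: not wanted, leave it
- stage_centre (a point): middle of the photo stage's top, 16 mm above the bench: grey 130 x 130 mm plate with a black printed outline, 75 (x) x 105 (y) mm inside, on the fixed photo station (dark base 305 x 130 x 10 mm, aluminium post at the far end). Axes are the station's: x points from the stage to the camera and post, y along the outline's long side, z up
- camera: black camera, fixed on the post, looking down at the stage: 150 (its y) x 58 (x) x 85 (z) mm, origin in its middle, 155 mm in the station's +x from the stage centre and 150 mm above the bench; tipped 35 degrees, so that its top leans towards the stage and robot
- lamp_edge (a point): middle of the lower front edge of the black lamp panel (140 wide in the station's y, 120 deep in its +x, 18 mm thick) fixed level above the camera, 358 mm above the bench
- shutter_top (a point): centre of the top face of the red shutter button, a cap 32 mm across on the camera's tipped top. z is the button's outward direction, 35 degrees from vertical, leaning to the station's -x; press along -z. The lamp panel hangs 150 mm straight above, so a tool pointing straight down does not fit; one tilted along the button's axis does
- shutter_half (a joint): first stage of the shutter button, m: 0 released, 0.007 at the halfway stop. Springs back; takes 1.2 N to start and 4.3 N at the stop
- shutter_deep (a joint): second stage, m: 0 until pushed beyond the halfway stop with more than 13 N, 0.006 fully down (17 N; rigid stop). Springs back. The whole button goes down 13 mm
- lamp_white (a joint): white rocker switch, hinged across its middle: 28 mm wide, a shallow V in side view with two 34 mm wings (68 mm along the bank's x). +0.2 rad = fully ON: the wing by the green strip (bank's -x side) is down and level, the other stands up 0.4 rad; -0.2 = fully OFF, the reverse. Stays where left, even half-way (about 2 N at a wing moves it)
- lamp_red (a joint): red rocker switch, hinged across its middle: 28 mm wide, a shallow V in side view with two 34 mm wings (68 mm along the bank's x). +0.2 rad = fully ON: the wing by the green strip (bank's -x side) is down and level, the other stands up 0.4 rad; -0.2 = fully OFF, the reverse. Stays where left, even half-way (about 2 N at a wing moves it)
- lamp_blue (a joint): blue rocker switch, hinged across its middle: 28 mm wide, a shallow V in side view with two 34 mm wings (68 mm along the bank's x). +0.2 rad = fully ON: the wing by the green strip (bank's -x side) is down and level, the other stands up 0.4 rad; -0.2 = fully OFF, the reverse. Stays where left, even half-way (about 2 N at a wing moves it)
- white_pivot (a point): middle of the white rocker, in the valley at its hinge (fixed, 39 mm above the bench). Axes are the bank's: x from the green strip's (ON) side to the OFF side, along the rocker; y along the bank, z up. A level wing's face is at about this height; the end of a wing fully up is 13 mm higher. Switches stand 40 mm apart, in any order
- red_pivot (a point): middle of the red rocker, in the valley at its hinge (fixed, 39 mm above the bench). Axes are the bank's: x from the green strip's (ON) side to the OFF side, along the rocker; y along the bank, z up. A level wing's face is at about this height; the end of a wing fully up is 13 mm higher. Switches stand 40 mm apart, in any order
- blue_pivot (a point): middle of the blue rocker, in the valley at its hinge (fixed, 39 mm above the bench). Axes are the bank's: x from the green strip's (ON) side to the OFF side, along the rocker; y along the bank, z up. A level wing's face is at about this height; the end of a wing fully up is 13 mm higher. Switches stand 40 mm apart, in any order
- jar: jar of screws with a red lid, 62 x 67 x 90 mm, loose, origin under its middle; leave it
- glue: white glue bottle with an orange tip, 57 mm across, 166 mm high, loose, origin under its middle; leave it
- tape: yellow tape measure, 65 x 81 x 33 mm, loose, origin under its middle; leave it
- tin: open tin can, 73 mm across, 99 mm high, loose, origin under its middle; leave it
- yellow_box: the same yellow box, origin at the centre of its underside
Not all that is in view belongs to the job. What is shaped like the yellow_box but purple is not meant.

How it is judged:
By the outcome, as a careful person would: the job done as asked, in the order asked, and still so for the second after the job is handed in, with the robot touching nothing.
It also fails if it takes over 64 s, if anything falls off the work surface, if the arm or the gripper's body presses on something with over 40 N, if the wrist force passes 120 N, or if a joint passes its speed limit or range.

## Robot

A 6-joint arm with a two-finger parallel gripper is mounted at the origin on a cart in front of the work surface, level with it; the furniture and walls round the work are solid. World frame = base frame: x ahead of the robot, y to its left, z up, the work surface at z = 0. Lengths are in m, angles in rad, forces in N, time in s.
With the tool pointing down it reaches from about 0.325 to 0.875 m from the base axis. Payload 4.4 kg.
Tool frame: the origin (TCP) lies at the very end of the fingers, on their centre line; the grasp point (between the pads) lies behind it (tcp_to_grasp is the z of the grasp point in the tool frame, in m); z points along the fingers, y is the line along which they close (so a half turn about z gives the same grasp; the last joint's range is limited). The gripper opens to 85 mm and grips with 20 to 120 N. Pads are 22 mm wide; open, the fingers measure 114 mm over their backs; the gripper's body (76 mm by 85 mm) begins 54 mm behind the grasp point. The pads swing forward as they close: fully open they stand 13 mm farther back than shut.
Start: joints at [1.071, 0.207, 1.542, -0, 1.393, -0.15], TCP at [0.197, 0.54, 0.231] pointing down, gripper open.
Joint ranges: [-2.73, 2.73], [-0.86, 2.22], [0.23, 2.46], [-1.11, 4.25], [0.08, 2.63], [-2.82, 2.82]. Speed limits (rad/s): [2.79, 2.79, 3.14, 3.14, 3.14, 3.14].

## Interface

Orientations are given as [roll, pitch, yaw] about the fixed x, y, z axes, in that order (R = Rz(yaw) Ry(pitch) Rx(roll)).
In Python, from rig import state, get_image, hand_in, outline_of, tip_of, tcp_to_grasp gives the robot as it stands. The module is installed in compiled form; this text tells all that it offers.
- The arm moves only by the tool servo_tool, never from a script. Its argument "deltas" is text: rows parted by semicolons, each of 7 numbers parted by spaces: the opening, from -1 (shut) to 1 (fully open), so that 0 is half open, then the shift along the tool's x, y, z in units of 0.02 m (1.0 is 0.02 m), then the turn, a rotation vector about the tool's x, y, z in units of 2 rad (1.0 is 2 rad). A call has 1 to 12 rows; each row shifts and turns the commanded pose from where the row before left it, along the tool's axes as they then stand; what a row does not reach is not made up. A row lasts 1/12 s, in which the tool goes at most 41.7 mm and 7.16 degrees, less where a joint would pass 70% of its speed; a pose out of reach is approached as far as the arm can. A call with a number of a shift or a turn outside -1 to 1 is refused whole. A call with a gripper value outside its range is refused whole. The fingers move at their own pace and stop on an object; the grip force is fixed at half the most. Time passes only in rows, so rows that do not move let the fingers close. It gives the time, the measured TCP pose, the force, the opening and the grip force at its end, in the units of the state.
- state(): the state, without advancing time (a new reading comes with each control period).
- get_image(name): name is "scene" or "top" or "wrist"; returns a dict with "img" (420x560x3 uint8, red, green, blue), "camera_matrix" (3x3 intrinsics, pixels), "eye" and "rotation" of the camera in the world. Camera axes: x right, y up, looking along -z (the intrinsics and any distortion apply to the point x, -y, -z); pixel columns grow to the right and rows downward; lengths in m; the calibration is good to about 2 mm. A picture is of the moment at which its call begins. There is no depth.
- hand_in(): hands the job in; it is judged then, once.
Trained networks look in a picture, given as the dict that the camera call returned (one of the last four; its "shot" number tells which), for a name from the list of things; names that differ only in an ending like _2 or _b are one class to them, and where a whole thing is asked for, a point or a joint stands for the part that bears it (a point fixed in the world has none). Each returns a list of dicts, best first, with "p" (0 to 1); they miss things now and then, are a little off and sometimes report something else, mostly with a low value. They report only what shows in the picture. A call takes as long as a camera call. They do not tell look-alikes from the thing itself.
- outline_of(picture, query): "pixels" (420x560 bool, what is visible of it).
- tip_of(picture, query): "xyz" ([x, y, z] in m, in world coordinates, good to about 4 mm: a listed point, or the origin of a listed thing).
The state is a dict: "time_s": time; "q": joint angles; "qd": joint speeds; "tau": joint torques, N m; "tcp_pos": TCP position; "eef_rot": TCP orientation; "wrist_force": force on the tool from outside, world axes, zero at the start; "torque": the same for the moment, N m; "grip_width": finger opening in m; "grip_force": force on a finger pad.
Only numpy, scipy, OpenCV 4.12 (cv2) and the standard library are available. Lean on these libraries where they do the work, as an engineer would, in place of code of your own. Each camera call takes 0.05 s, during which the arm holds its last target. There are 200 camera calls.

## Working session

There is one attempt and no reset: what is moved stays moved. The work goes in short steps, Python scripts to look and compute and a tool call to move; the robot and the scene stay as the last step left them, time stands still between calls to the robot, and variables do not carry over. Pictures are saved under pics/ and viewed, at most 10 in all, crops included, and the job is handed in when it is done.

Besides the shell and the picture viewer there is one more tool, called in YAML: its name, and indented under it one key for each argument. servo_tool: Moves the arm, as the interface text tells. Its arguments: {"type":"object","properties":{"deltas":{"type":"string"}},"required":["deltas"]}

```bash
mkdir -p pics; cat > h.py <<'E'
import numpy as np, cv2
from rig import *
def save(p,n): cv2.imwrite('pics/'+n,p["img"][:,:,::-1])
E
python3 - <<'E'
from h import *
s=state(); print(s["time_s"],s["tcp_pos"],s["eef_rot"],s["grip_width"],tcp_to_grasp)
P={}
for n in ["scene","top"]:
    p=get_image(n); save(p,n+"1.png"); print(n,p["eye"].round(3) if hasattr(p["eye"],'round') else p["eye"])
    for q in ["yellow_box_centre","red_box_centre","stage_centre","camera","lamp_edge","shutter_top","white_pivot","red_pivot","blue_pivot","jar","glue","tape","tin"]:
        print(q,[(np.round(d["xyz"],3).tolist(),round(d["p"],2)) for d in tip_of(p,q)[:3]])
a=cv2.imread('pics/scene1.png');b=cv2.imread('pics/top1.png')
E
```

```text
0.0 [0.19615891 0.53967042 0.23008709] [-3.13921942e+00 -3.67655983e-04  2.79279850e+00] 0.08555543545976826 -0.0187
scene [ 0.175 -0.625  0.996]
yellow_box_centre [([0.442, 0.266, 0.023], 0.73), ([0.621, -0.16, 0.025], 0.72)]
red_box_centre [([0.618, 0.26, 0.028], 0.62), ([0.56, 0.395, -0.001], 0.26)]
stage_centre [([0.714, 0.362, 0.003], 0.72), ([0.46, 0.012, 0.018], 0.59)]
camera [([0.612, 0.028, 0.149], 0.82)]
lamp_edge [([0.568, 0.02, 0.361], 0.58)]
shutter_top [([0.57, 0.061, 0.203], 0.54)]
white_pivot [([0.475, -0.293, 0.036], 0.77)]
red_pivot [([0.47, -0.214, 0.036], 0.73)]
blue_pivot [([0.472, -0.249, 0.039], 0.56)]
jar [([0.557, 0.394, 0.002], 0.63)]
glue [([0.68, -0.29, 0.0], 0.91)]
tape [([0.334, -0.16, 0.005], 0.75)]
tin [([0.711, 0.362, 0.002], 0.82)]
top [-0.201 -0.19   1.272]
yellow_box_centre [([0.438, 0.262, 0.02], 0.94), ([0.623, -0.165, 0.023], 0.64), ([0.568, 0.018, 0.356], 0.55)]
red_box_centre [([0.622, 0.26, 0.033], 0.9)]
stage_centre [([0.464, 0.016, 0.02], 0.84), ([0.464, -0.216, 0.043], 0.71)]
camera [([0.618, 0.026, 0.155], 0.71)]
lamp_edge [([0.571, 0.021, 0.356], 0.67)]
shutter_top [([0.704, 0.359, 0.004], 0.43), ([0.576, 0.061, 0.208], 0.42)]
white_pivot [([0.474, -0.289, 0.038], 0.64)]
red_pivot [([0.467, -0.212, 0.041], 0.84)]
blue_pivot [([0.47, -0.25, 0.034], 0.72), ([0.44, 0.265, 0.004], 0.66), ([0.57, 0.02, 0.356], 0.28)]
jar [([0.56, 0.398, -0.002], 0.85), ([0.679, -0.289, 0.003], 0.74)]
glue [([0.679, -0.289, 0.001], 0.77)]
tape [([0.336, -0.162, 0.002], 0.58), ([0.441, 0.264, 0.002], 0.23)]
tin [([0.704, 0.364, -0.002], 0.88)]
```

View pics/scene1.png

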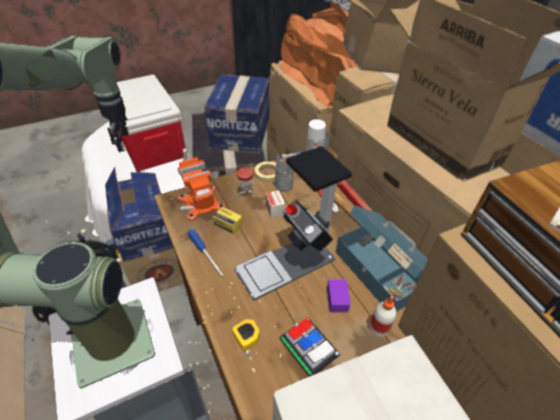

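View pics/top1.png

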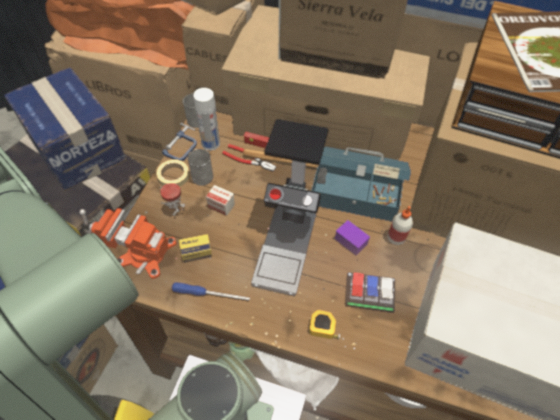

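The box of interest is yellow/blue at top (195,247), the stage at (280,270), and the bank at (372,290) with red, blue, white from left to right and the green strip on the robot's side. Next: the yaw angles, from outlines projected onto planes.

```bash
cat >> h.py <<'E'
def ray(p,uv,z):
    K=np.array(p["camera_matrix"]);d=np.linalg.solve(K,np.array([uv[0],uv[1],1.0]));d=np.array([d[0],-d[1],-d[2]])
    d=np.array(p["rotation"])@d; e=np.array(p["eye"]); return e+d*(z-e[2])/d[2]
def proj(p,X):
    c=np.array(p["rotation"]).T@(np.array(X)-p["eye"]); k=np.array(p["camera_matrix"])@np.array([c[0],-c[1],-c[2]]); return k[:2]/k[2]
def rect(p,c,half,z,px=2):
    # rectified view: image up = world +x, image left = world +y; px pixels per mm
    n=int(2*half*1000*px); w=[(c[0]+half,c[1]+half),(c[0]+half,c[1]-half),(c[0]-half,c[1]-half),(c[0]-half,c[1]+half)]
    src=np.float32([proj(p,(a,b,z)) for a,b in w]); H=cv2.getPerspectiveTransform(src,np.float32([(0,0),(n,0),(n,n),(0,n)]))
    return cv2.warpPerspective(p["img"],H,(n,n),flags=cv2.INTER_CUBIC)[:,:,::-1]
def R0(rpy): 
    from scipy.spatial.transform import Rotation as R
    return R.from_euler('xyz',rpy)
def togo(pos,R):
    s=state();A=R0(s["eef_rot"]); d=A.inv().apply(np.array(pos)-s["tcp_pos"])/0.02; w=(A.inv()*R).as_rotvec()/2
    print("t",round(s["time_s"],2),"tcp",np.round(s["tcp_pos"],4),"shift",d.round(2),"turn",w.round(3),"F",np.round(s["wrist_force"],1))
def down(yaw):  # tool pointing down, closing axis y at world angle yaw
    from scipy.spatial.transform import Rotation as R
    y=np.array([np.cos(yaw),np.sin(yaw),0]);z=np.array([0,0,-1.]);return R.from_matrix(np.c_[np.cross(y,z),y,z])
E
python3 - <<'E'
from h import *
T=[]
for n in ["top","scene"]:
    p=get_image(n)
    T.append(np.hstack([rect(p,(.44,.264),.065,.045),rect(p,(.463,.014),.065,.016),rect(p,(.471,-.251),.065,.04)]))
    o=[d for d in outline_of(p,"yellow_box")]
    for d in o[:2]: print(n,d["p"],np.argwhere(d["pixels"]).mean(0))
cv2.imwrite('pics/rect.png',np.vstack(T))
togo((.44,.264,.25),down(0)); togo((.44,.264,.25),down(np.pi))
E
```

```text
Traceback (most recent call last):
  File "h.py", line 12, in rect
    src=np.float32([proj(p,(a,b,z)) for a,b in w]); H=cv2.getPerspectiveTransform(src,np.float32([(0,0),(n,0),(n,n),(0,n)]))
                    ~~~~^^^^^^^^^^^
  File "h.py", line 8, in proj
    c=np.array(p["rotation"]).T@(np.array(X)-p["eye"]); k=np.array(p["camera_matrix"])@np.array([c[0],-c[1],-c[2]]); return k[:2]/k[2]
                                                                                                 ~^^^
IndexError: invalid index to scalar variable.
```

```bash
sed -i 's/np.array(p\["rotation"\])/rot(p)/' h.py; cat >> h.py <<'E'
def rot(p):
    r=np.array(p["rotation"]); return R0(r).as_matrix() if r.shape==(3,) else r
E
python3 - <<'E'
from h import *
T=[]
for n in ["top","scene"]:
    p=get_image(n); print([k for k in p],np.array(p["rotation"]).round(3), proj(p,(.334,-.16,.0)), proj(p,(.68,-.29,0)))
    T.append(np.hstack([rect(p,(.44,.264),.065,.045),rect(p,(.463,.014),.065,.016),rect(p,(.471,-.251),.065,.04)]))
    for d in outline_of(p,"yellow_box")[:2]: print(n,d["p"],np.argwhere(d["pixels"]).mean(0))
cv2.imwrite('pics/rect.png',np.vstack(T))
togo((.44,.264,.25),down(0)); togo((.44,.264,.25),down(np.pi))
E
```

```text
['img', 'camera_matrix', 'eye', 'rotation', 'shot'] [ 0.621  0.005 -1.244] [326.04062794 327.76719301] [397.10973963 237.73297468]
top 0.91 [237.82062147 352.17372881]
top 0.7 [287.35426009 387.07174888]
['img', 'camera_matrix', 'eye', 'rotation', 'shot'] [ 0.786 -0.019 -0.465] [247.65304526 338.78913874] [378.42264197 326.81459969]
scene 0.76 [219.87751004 227.6746988 ]
scene 0.62 [295.9117175  338.04333868]
t 1.65 tcp [0.1965 0.5404 0.2313] shift [-16.16  -8.83  -0.94] turn [-0.    -0.     0.611] F [ 0.  -0.2  0.6]
t 1.65 tcp [0.1965 0.5404 0.2313] shift [-16.16  -8.83  -0.94] turn [ 0.   -0.   -0.96] F [ 0.  -0.2  0.6]
```

View pics/rect.png

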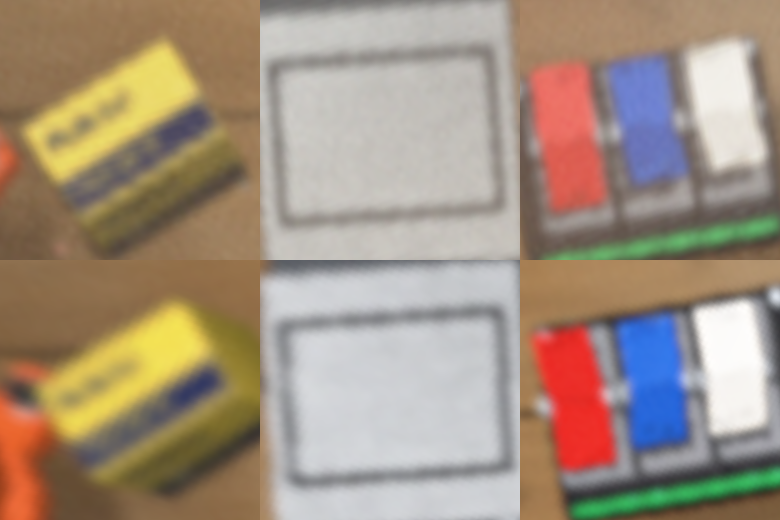

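Rectified: the outline's top edge runs (275,65)–(492,47), so the station yaw is about 0.083. The box's top edge runs (25,130)–(165,40), giving a yaw of about 0.57. All three rockers' wings appear in different states, to be checked from the wrist. Moving over the box.

servo_tool:
  deltas: "1 -0.98 -0.54 0 0 0 0;1 -0.98 -0.54 0 0 0 0;1 -0.98 -0.54 0 0 0 0;1 -0.98 -0.54 0 0 0 0;1 -0.98 -0.54 0 0 0 0;1 -0.98 -0.54 0 0 0 0;1 -0.98 -0.54 0 0 0 0;1 -0.98 -0.54 0 0 0 0;1 -0.98 -0.54 0 0 0 0;1 -0.98 -0.54 0 0 0 0;1 -0.98 -0.54 0 0 0 0;1 -0.98 -0.54 0 0 0 0"

```text
time_s: 2.65
tcp_pos: [0.3739, 0.3373, 0.2315]
eef_rot: [3.141, 0.0, 2.793]
wrist_force: [-0.2, 0.9, 1.2]
grip_width: 0.0855
grip_force: 0.0
```

servo_tool:
  deltas: "1 -0.98 -0.54 0 0 0 0;1 -0.98 -0.54 0 0 0 0;1 -0.98 -0.54 0 0 0 0;1 -0.98 -0.54 0 0 0 0;1 -0.5 -0.2 0 0 0 0;1 0 0 0 0 0 0.06;1 0 0 0 0 0 0.06;1 0 0 0 0 0 0.06;1 0 0 0 0 0 0.06;1 0 0 0 0 0 0.06;1 0 0 0 0 0 0.026;1 0 0 0 0 0 0"

```text
time_s: 3.65
tcp_pos: [0.44, 0.2641, 0.2313]
eef_rot: [3.142, -0.0, 2.14]
wrist_force: [-0.9, -0.1, -0.1]
grip_width: 0.0857
grip_force: 0.0
```

```bash
python3 - <<'E'
from h import *
p=get_image("wrist"); save(p,"w1.png"); print(p["eye"],np.round(p["rotation"],2))
I=rect(p,(.44,.265),.075,.045,3)
cv2.imwrite('pics/w1r.png',np.hstack([cv2.resize(I,(420,420)),cv2.resize(p["img"][:,:,::-1],(380,285)).__class__ and cv2.copyMakeBorder(cv2.resize(p["img"][:,:,::-1],(380,285)),0,135,0,0,0)]))
print([(d["xyz"],d["p"]) for d in tip_of(p,"yellow_box_centre")])
togo((.44,.265,.1),down(.57))
E
```

```text
[0.40478529 0.31977141 0.3734215 ] [-0.26  0.    0.57]
[([0.4404, 0.2628, 0.0223], 0.65)]
t 3.75 tcp [0.44   0.264  0.2313] shift [0.04 0.03 6.56] turn [ 0.    -0.     0.001] F [ 0.4  0.  -0.2]
```

View pics/w1r.png

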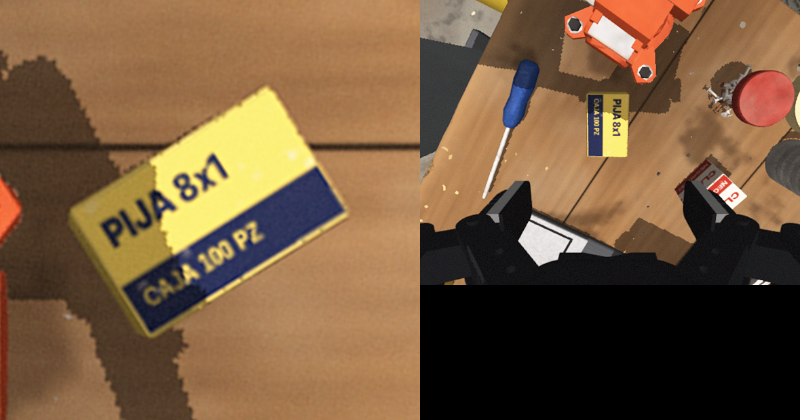

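The box's top face in the rectified view has corners (268,87), (348,213), (150,333), (75,208). That puts its centre at (0.440, 0.265) with yaw about 0.557. Descending and gripping.

servo_tool:
  deltas: "1 0.04 0.03 1 0 0 0.007;1 0 0 1 0 0 0;1 0 0 1 0 0 0;1 0 0 1 0 0 0;1 0 0 1 0 0 0;1 0 0 1 0 0 0;1 0 0 1 0 0 0;1 0 0 1 0 0 0;1 0 0 1 0 0 0;1 0 0 1 0 0 0;1 0 0 1 0 0 0;1 0 0 0 0 0 0"

```text
time_s: 4.75
tcp_pos: [0.4368, 0.2634, 0.0075]
eef_rot: [-3.133, -0.002, 2.128]
wrist_force: [-1.8, -0.4, -0.6]
grip_width: 0.0855
grip_force: 0.0
```

servo_tool:
  deltas: "-1 0 0 0 0 0 0;-1 0 0 0 0 0 0;-1 0 0 0 0 0 0;-1 0 0 0 0 0 0;-1 0 0 0 0 0 0;-1 0 0 0 0 0 0;-1 0 0 0 0 0 0"

```text
time_s: 5.33
tcp_pos: [0.4416, 0.2652, 0.013]
eef_rot: [3.139, 0.001, 2.127]
wrist_force: [-0.6, 0.2, 6.5]
grip_width: 0.054
grip_force: 66.7
```

servo_tool:
  deltas: "-1 0 0 -0.5 0 0 0;-1 0 0 -1 0 0 0;-1 0 0 -1 0 0 0;-1 0 0 -1 0 0 0;-1 0 0 -1 0 0 0.06;-1 0 0 0 0 0 0.06;-1 0 0 0 0 0 0.06;-1 0 0 0 0 0 0.057;-1 0 0 0 0 0 0;-1 0 0 0 0 0 0"

```text
time_s: 6.17
tcp_pos: [0.4394, 0.2643, 0.1008]
eef_rot: [-3.14, 0.0, 1.656]
wrist_force: [-0.3, -0.2, -5.2]
grip_width: 0.054
grip_force: 65.4
```

```bash
python3 - <<'E'
from h import *
togo((.461,.013,.1),down(.083))
E
```

```text
t 6.17 tcp [0.4394 0.2643 0.1008] shift [-1.261e+01  1.000e-02  5.000e-02] turn [-0.001  0.     0.001] F [-0.3 -0.2 -5.2]
```

servo_tool:
  deltas: "-1 -0.6 0 0 0 0 0;-1 -1 0 0 0 0 0;-1 -1 0 0 0 0 0;-1 -1 0 0 0 0 0;-1 -1 0 0 0 0 0;-1 -1 0 0 0 0 0;-1 -1 0 0 0 0 0;-1 -1 0 0 0 0 0;-1 -1 0 0 0 0 0;-1 -1 0 0 0 0 0;-1 -1 0 0 0 0 0;-1 -1 0 0 0 0 0"

```text
time_s: 7.17
tcp_pos: [0.4587, 0.0319, 0.1011]
eef_rot: [-3.141, 0.0, 1.655]
wrist_force: [0.6, -0.3, -4.4]
grip_width: 0.0542
grip_force: 65.4
```

servo_tool:
  deltas: "-1 -1 0 0 0 0 0;-1 0 0 0.5 0 0 0;-1 0 0 0.5 0 0 0;-1 0 0 0 0 0 0;-1 0 0 0 0 0 0"

```text
time_s: 7.58
tcp_pos: [0.4591, 0.0142, 0.0798]
eef_rot: [-3.138, -0.001, 1.654]
wrist_force: [0.1, 0.4, -4.1]
grip_width: 0.0541
grip_force: 65.2
```

```bash
python3 - <<'E'
from h import *
p=get_image("wrist"); q=get_image("top"); r=get_image("scene")
cv2.imwrite('pics/w2.png',np.hstack([rect(p,(.461,.013),.075,.016,2.5),np.vstack([rect(q,(.461,.013),.075,.016,1.25),rect(r,(.461,.013),.075,.016,1.25)])]))
for a in (p,q,r): print([(np.round(d["xyz"],4),round(d["p"],2)) for d in tip_of(a,"stage_centre")[:2]],[(np.round(d["xyz"],4),round(d["p"],2)) for d in tip_of(a,"yellow_box_centre")[:2]])
togo((.461,.013,.029),down(.083))
E
```

```text
Traceback (most recent call last):
ValueError: all the input array dimensions except for the concatenation axis must match exactly, but along dimension 0, the array at index 0 has size 375 and the array at index 1 has size 374
```

```bash
python3 - <<'E'
from h import *
p=get_image("wrist")
cv2.imwrite('pics/w2.png',np.hstack([rect(p,(.461,.013),.075,.016,2.8),cv2.resize(p["img"][:,:,::-1],(380,420))]))
for a in (p,): print([(np.round(d["xyz"],4),round(d["p"],2)) for d in tip_of(a,"stage_centre")[:2]],[(np.round(d["xyz"],4),round(d["p"],2)) for d in tip_of(a,"yellow_box_centre")[:2]])
togo((.461,.013,.029),down(.083))
E
```

```text
[] [(array([0.4602, 0.0126, 0.091 ]), 0.74)]
t 7.88 tcp [0.4613 0.0139 0.0817] shift [-0.04 -0.02  2.63] turn [0. 0. 0.] F [ 0.3  0.3 -4.2]
```

View pics/w2.png

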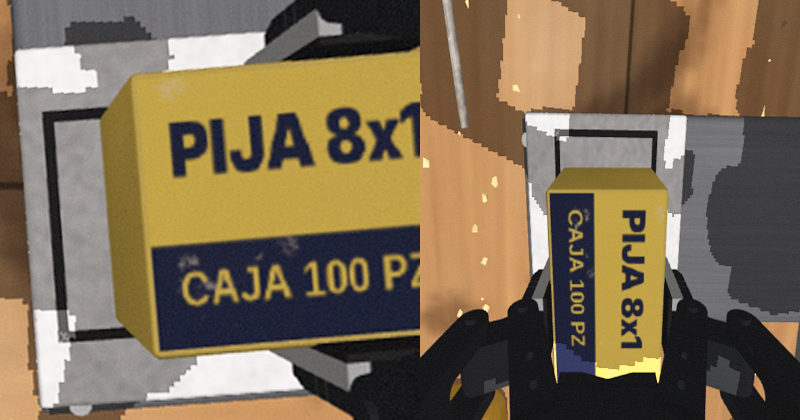

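The outline's left inner side is at about (62,225) in the rectified view, and the plate's left edge at (28,229). The stage centre is therefore about (0.460, 0.013), and the held box is well aligned with it. Lowering.

servo_tool:
  deltas: "-1 -0.03 -0.06 0.6 0 0 0;-1 0 0 0.7 0 0 0;-1 0 0 0.6 0 0 0;-1 0 0 0.4 0 0 0;-1 0 0 0.2 0 0 0;-1 0 0 0 0 0 0;-1 0 0 0 0 0 0"

```text
time_s: 8.47
tcp_pos: [0.4601, 0.0128, 0.0315]
eef_rot: [3.141, 0.0, 1.653]
wrist_force: [-0.1, -0.3, -3.7]
grip_width: 0.054
grip_force: 65.4
```

servo_tool:
  deltas: "-1 0 0 0.06 0 0 0;-1 0 0 0.06 0 0 0;-1 0 0 0 0 0 0"

```text
time_s: 8.72
tcp_pos: [0.4602, 0.0127, 0.0292]
eef_rot: [3.141, 0.0, 1.653]
wrist_force: [0.3, 0.6, -5.1]
grip_width: 0.0539
grip_force: 65.4
```

servo_tool:
  deltas: "-1 0 0 0.06 0 0 0;-1 0 0 0 0 0 0"

```text
time_s: 8.88
tcp_pos: [0.4603, 0.0127, 0.029]
eef_rot: [3.141, 0.0, 1.653]
wrist_force: [-4.4, -0.4, 5.7]
grip_width: 0.0544
grip_force: 66.4
```

servo_tool:
  deltas: "0.3 0 0 0 0 0 0;0.6 0 0 0 0 0 0;1 0 0 0 0 0 0;1 0 0 0 0 0 0;1 0 0 -0.5 0 0 0;1 0 0 -1 0 0 0;1 0 0 -1 0 0 0;1 0 0 -1 0 0 0;1 0 0 -1 0 0 0;1 0 0 -1 0 0 0;1 0 0 -1 0 0 0"

```text
time_s: 9.8
tcp_pos: [0.4598, 0.0128, 0.1595]
eef_rot: [3.141, 0.0, 1.653]
wrist_force: [0.2, 0.3, 0.3]
grip_width: 0.0851
grip_force: 0.0
```

```bash
python3 - <<'E'
from h import *
p=get_image("top")
print([(np.round(d["xyz"],4),round(d["p"],2)) for d in tip_of(p,"yellow_box_centre")[:2]])
togo((.471,-.251,.16),down(.083))
E
```

```text
[(array([ 0.6217, -0.1642,  0.0247]), 0.96), (array([0.4622, 0.013 , 0.0221]), 0.61)]
t 9.9 tcp [0.4631 0.0123 0.1621] shift [-13.15  -0.69   0.13] turn [ 0.005  0.001 -0.   ] F [ 0.1 -0.3  0.4]
```

servo_tool:
  deltas: "-1 -1 -0.05 0 0 0 0;-1 -1 -0.05 0 0 0 0;-1 -1 -0.05 0 0 0 0;-1 -1 -0.05 0 0 0 0;-1 -1 -0.05 0 0 0 0;-1 -1 -0.05 0 0 0 0;-1 -1 -0.05 0 0 0 0;-1 -1 -0.05 0 0 0 0;-1 -1 -0.05 0 0 0 0;-1 -1 -0.05 0 0 0 0;-1 -1 -0.05 0 0 0 0;-1 -1 -0.05 0 0 0 0"

```text
time_s: 10.9
tcp_pos: [0.4668, -0.228, 0.1567]
eef_rot: [-3.14, -0.001, 1.653]
wrist_force: [0.6, 0.1, -0.5]
grip_width: 0.0001
grip_force: 0.0
```

servo_tool:
  deltas: "-1 -1 -0.05 0 0 0 0;-1 0 0 0 0 0 0;-1 0 0 0 0 0 0"

```text
time_s: 11.15
tcp_pos: [0.4676, -0.2477, 0.1568]
eef_rot: [-3.141, -0.001, 1.651]
wrist_force: [0.4, 1.3, -0.1]
grip_width: 0.0
grip_force: 0.0
```

```bash
python3 - <<'E'
from h import *
p=get_image("wrist"); q=get_image("top")
A=[rect(p,(.471,-.251),.08,.039,2.5),rect(q,(.461,.013),.08,.061,2.5)]
cv2.imwrite('pics/w3.png',np.hstack(A))
for a in (p,):
  for k in ("white_pivot","red_pivot","blue_pivot"): print(k,[(np.round(d["xyz"],4),round(d["p"],2)) for d in tip_of(a,k)[:2]])
togo((.471,-.251,.16),down(.083))
E
```

```text
white_pivot [(array([ 0.4812, -0.2898,  0.0399]), 0.92)]
red_pivot [(array([ 0.4604, -0.2093,  0.0391]), 0.64)]
blue_pivot [(array([ 0.4726, -0.2473,  0.0428]), 0.7)]
t 11.4 tcp [ 0.468  -0.2463  0.1574] shift [-0.25  0.13 -0.13] turn [-0. -0.  0.] F [ 0.2 -0.2  0.4]
```

View pics/w3.png

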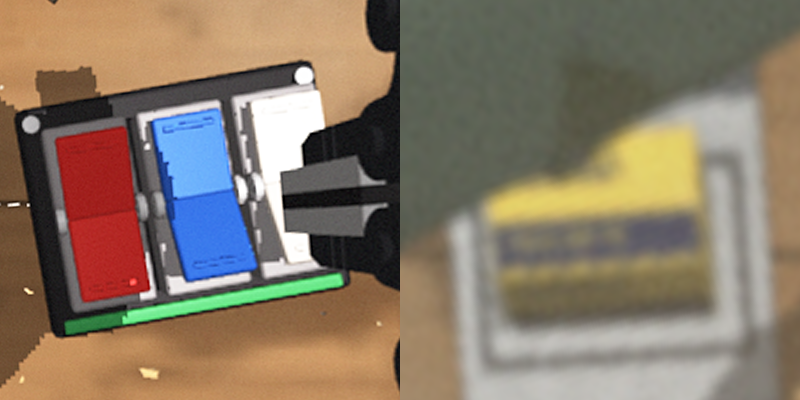

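The wrist view shows the bank tilted by about 0.17 rad, with hinge pins at (143,206)/(157,205) and (240,190)/(257,187). Pivots: red (0.466,-0.212), blue (0.472,-0.250), white (0.4785,-0.290). The right half shows the box inside the outline. Each switch gets pressed on the required side whatever its present state, white's green end first.

servo_tool:
  deltas: "-1 0 0 0 0 0 -0.0435;-1 -0.75 -0.35 0.6 0 0 0;-1 -0.75 -0.35 1 0 0 0;-1 -0.73 -0.35 1 0 0 0;-1 0 0 1 0 0 0;-1 0 0 0.8 0 0 0;-1 0 0 0.3 0 0 0;-1 0 0 0 0 0 0"

```text
time_s: 12.07
tcp_pos: [0.4537, -0.2932, 0.0619]
eef_rot: [-3.139, -0.003, 1.741]
wrist_force: [0.1, -0.2, -1.2]
grip_width: -0.0001
grip_force: 0.0
```

```bash
python3 - <<'E'
from h import *
togo((.4549,-.2939,.038),down(.17))
E
```

```text
t 12.07 tcp [ 0.4537 -0.2932  0.0619] shift [-0.05  0.06  1.19] turn [-0.001 -0.002 -0.   ] F [ 0.1 -0.2 -1.2]
```

servo_tool:
  deltas: "-1 0 0 0.4 0 0 0;-1 0 0 0.4 0 0 0;-1 0 0 0.3 0 0 0;-1 0 0 0.1 0 0 0;-1 0 0 0 0 0 0"

```text
time_s: 12.48
tcp_pos: [0.4549, -0.2948, 0.0394]
eef_rot: [-3.141, -0.0, 1.74]
wrist_force: [0.0, -0.1, 0.5]
grip_width: 0.0002
grip_force: 0.0
```

servo_tool:
  deltas: "-1 0 0 0.1 0 0 0;-1 0 0 0 0 0 0;-1 0 0 0 0 0 0"

```text
time_s: 12.73
tcp_pos: [0.4551, -0.295, 0.039]
eef_rot: [3.141, 0.0, 1.74]
wrist_force: [-1.5, 1.4, 6.5]
grip_width: -0.0001
grip_force: 3.5
```

servo_tool:
  deltas: "-1 0 0 0.06 0 0 0;-1 0 0 0 0 0 0;-1 0 0 -0.8 0 0 0;-1 0 0 -1 0 0 0;-1 0 0 -0.2 0 0 0;-1 0 0 0 0 0 0"

```text
time_s: 13.23
tcp_pos: [0.4564, -0.2961, 0.0784]
eef_rot: [3.139, 0.004, 1.74]
wrist_force: [-0.4, 0.4, -0.3]
grip_width: -0.0001
grip_force: 0.0
```

```bash
python3 - <<'E'
from h import *
togo((.4954,-.2463,.06),down(.17))
togo((.4894,-.2077,.06),down(.17))
E
```

```text
t 13.23 tcp [ 0.4564 -0.2961  0.0784] shift [2.13 2.34 0.92] turn [ 0.002  0.002 -0.001] F [-0.4  0.4 -0.3]
t 13.23 tcp [ 0.4564 -0.2961  0.0784] shift [4.08 2.37 0.91] turn [ 0.002  0.002 -0.001] F [-0.4  0.4 -0.3]
```

servo_tool:
  deltas: "-1 0.7 0.8 0 0 0 0;-1 0.7 0.8 0 0 0 0;-1 0.7 0.7 0 0 0 0;-1 0 0 0.6 0 0 0;-1 0 0 0.5 0 0 0;-1 0 0 0.4 0 0 0;-1 0 0 0.3 0 0 0;-1 0 0 0.06 0 0 0;-1 0 0 0 0 0 0;-1 0 0 0 0 0 0"

```text
time_s: 14.07
tcp_pos: [0.4916, -0.2455, 0.039]
eef_rot: [-3.139, -0.003, 1.738]
wrist_force: [-3.1, 3.0, 6.8]
grip_width: 0.0002
grip_force: 3.6
```

servo_tool:
  deltas: "-1 0 0 0.06 0 0 0;-1 0 0 0 0 0 0;-1 0 0 -0.8 0 0 0;-1 0 0 -0.8 0 0 0;-1 0.9 0 -0.2 0 0 0;-1 1 0 0 0 0 0;-1 0 0 0.6 0 0 0;-1 0 0 0.5 0 0 0;-1 0 0 0.4 0 0 0;-1 0 0 0.3 0 0 0;-1 0 0 0 0 0 0;-1 0 0 0 0 0 0"

```text
time_s: 15.07
tcp_pos: [0.4865, -0.2089, 0.0388]
eef_rot: [-3.14, -0.002, 1.739]
wrist_force: [-6.0, 3.1, 14.9]
grip_width: -0.0002
grip_force: 7.3
```

Contact on all three. Raising away and checking.

servo_tool:
  deltas: "-1 0 0 -0.5 0 0 0;-1 0 0 -1 0 0 0;-1 0 -0.2 -1 0 0 0;-1 0 -0.4 -1 0 0 0;-1 0 -0.4 -1 0 0 0;-1 0 -0.4 -1 0 0 0;-1 0.5 -0.5 -1 0 0 0;-1 1 -0.5 -1 0 0 0;-1 1 -0.4 -1 0 0 0;-1 1 0 -1 0 0 0;-1 1 0 -1 0 0 0;-1 1 0 0 0 0 0"

```text
time_s: 16.07
tcp_pos: [0.4152, -0.1105, 0.2521]
eef_rot: [3.135, 0.005, 1.738]
wrist_force: [1.0, 0.5, -0.5]
grip_width: -0.0002
grip_force: 0.0
```

```bash
python3 - <<'E'
from h import *
q=get_image("top"); r=get_image("scene"); w=get_image("wrist")
A=[rect(q,(.47,-.251),.06,.04,2),rect(r,(.47,-.251),.06,.04,2),rect(w,(.47,-.251),.06,.04,2)]
B=[rect(q,(.461,.013),.06,.061,2),rect(r,(.461,.013),.06,.061,2),rect(r,(.461,.013),.06,.016,2)]
cv2.imwrite('pics/w4.png',np.vstack([np.hstack(A),np.hstack(B)]))
for a in (q,r): print([(np.round(d["xyz"],4),round(d["p"],2)) for d in tip_of(a,"shutter_top")[:2]])
s=state();print(s["tcp_pos"],s["q"])
E
```

```text
[]
[(array([0.57  , 0.0603, 0.2015]), 0.61)]
[ 0.41291937 -0.10999746  0.24722625] [-4.62923301e-01 -1.32194903e-01  1.85883463e+00 -7.19718488e-04
  1.41617151e+00 -6.31350801e-01]
```

View pics/w4.png

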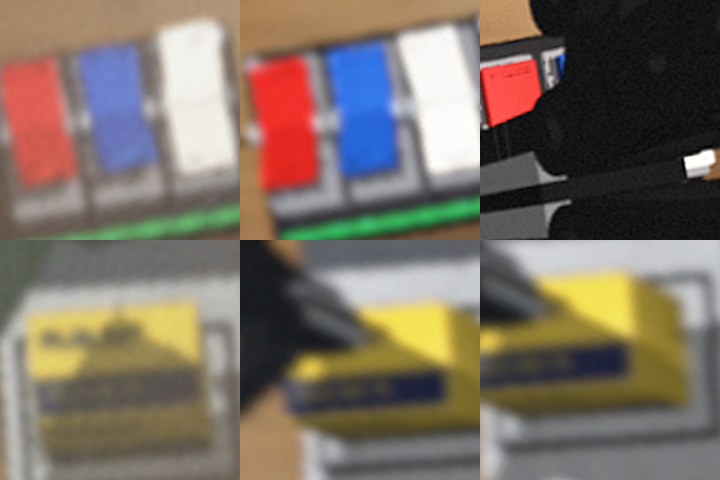

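White lies on the green side; red and blue lie on the other. The box sits inside the outline. Now for the shutter: computing a tilted pre-pose.

```bash
cat >> h.py <<'E'
def tilt(yaw=.083,a=np.radians(35)):
    from scipy.spatial.transform import Rotation as R
    n=np.array([-np.sin(a)*np.cos(yaw),-np.sin(a)*np.sin(yaw),np.cos(a)]);x=np.array([-np.sin(yaw),np.cos(yaw),0]);z=-n
    return n,R.from_matrix(np.c_[x,np.cross(z,x),z])
E
python3 - <<'E'
from h import *
n,R=tilt(); b=np.array([.572,.061,.204]); togo((.43,.06,.25),R); print(n, (b+.05*n))
E
```

```text
t 16.32 tcp [ 0.4129 -0.11    0.2472] shift [ 8.24  2.27 -0.14] turn [-0.306 -0.013  0.041] F [0.8 0.1 0. ]
[-0.57160189 -0.0475522   0.81915204] [0.54341991 0.05862239 0.2449576 ]
```

servo_tool:
  deltas: "-1 1 0.28 0 0 0 0;-1 1 0.28 0 0 0 0;-1 1 0.28 0 0 0 0;-1 1 0.28 0 0 0 0;-1 1 0.28 0 0 0 0;-1 1 0.28 0 0 0 0;-1 1 0.28 0 0 0 0;-1 1 0.28 0 0 0 0;-1 0.2 0 0 0 0 0;-1 0 0 0 -0.051 -0.002 0.007;-1 0 0 0 -0.051 -0.002 0.007;-1 0 0 0 -0.051 -0.002 0.007"

```text
time_s: 17.32
tcp_pos: [0.4305, 0.0587, 0.2476]
eef_rot: [2.833, 0.007, 1.695]
wrist_force: [-0.4, 1.1, 0.3]
grip_width: 0.0001
grip_force: 0.0
```

servo_tool:
  deltas: "-1 0 0 0 -0.051 -0.002 0.007;-1 0 0 0 -0.051 -0.002 0.007;-1 0 0 0 -0.051 -0.002 0.007;-1 0 0 0 0 0 0;-1 0 0 0 0 0 0"

```text
time_s: 17.73
tcp_pos: [0.4284, 0.0589, 0.2463]
eef_rot: [2.533, -0.002, 1.652]
wrist_force: [1.2, 0.2, 0.5]
grip_width: 0.0001
grip_force: 0.0
```

```bash
python3 - <<'E'
from h import *
w=get_image("wrist"); save(w,"w5.png")
print([(np.round(d["xyz"],4),round(d["p"],2)) for d in tip_of(w,"shutter_top")[:2]])
print(proj(w,(.572,.061,.204)))
n,R=tilt(); b=np.array([.572,.061,.204]); togo(b+.03*n,R)
E
```

```text
[(array([0.5756, 0.0648, 0.2043]), 0.87)]
[405.82244631 219.68137482]
t 17.83 tcp [0.4312 0.0589 0.2497] shift [-0.47  4.44  4.41] turn [ 0.001 -0.    -0.001] F [ 0.1 -0.3  0.2]
```

View pics/w5.png

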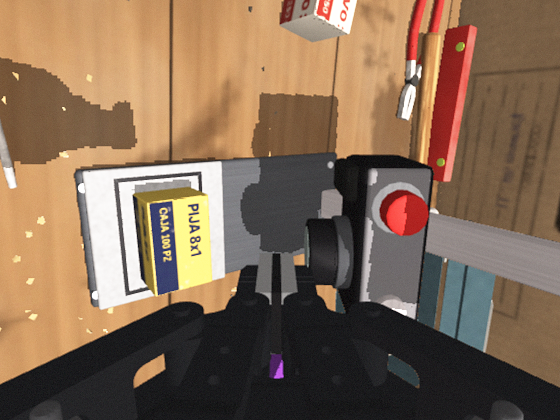

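The red button shows at (408,212), and the box is on the stage at (175,240). A close look at the box's fit within the outline, and refining the button by ray.

```bash
python3 - <<'E'
from h import *
w=get_image("wrist"); np.save('w6.npy',w,allow_pickle=True)
I=rect(w,(.461,.013),.07,.016,4).copy()
cv2.imwrite('pics/w6.png',I)
hsv=cv2.cvtColor(w["img"],cv2.COLOR_RGB2HSV); m=((hsv[:,:,0]<8)|(hsv[:,:,0]>172))&(hsv[:,:,1]>190)&(hsv[:,:,2]>200); m[:,:380]=0;m[:180]=0;m[245:]=0;m[:,435:]=0
yx=np.argwhere(m); c=yx.mean(0)[::-1]; print(c,len(yx),yx.min(0),yx.max(0),ray(w,c,.204))
print(ray(w,(408,212),.204))
E
```

```text
[387.77037037 215.65185185] 135 [195 380] [233 399] [0.55925894 0.06446996 0.204     ]
[0.58232079 0.06546205 0.204     ]
```

View pics/w6.png

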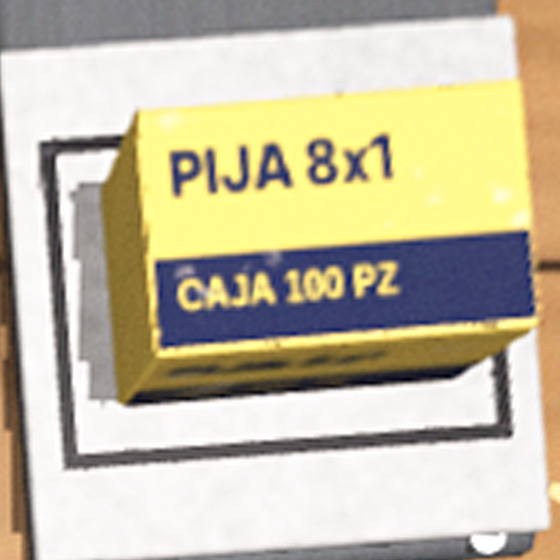

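Scale is 4 px/mm. The box's base corner (127,404) against the inner outline corner (75,455) and right end (460,377) against (495,380) put it about 2–3 mm off centre and parallel, which is well inside. The button estimate is (0.575, 0.0635, 0.203).

```bash
python3 - <<'E'
from h import *
n,R=tilt(); b=np.array([.575,.0635,.203]); togo(b+.02*n,R)
E
```

```text
t 17.88 tcp [0.4316 0.0591 0.2502] shift [-0.37  4.5   5.05] turn [ 0.001 -0.    -0.001] F [-0.5 -0.   0.4]
```

servo_tool:
  deltas: "-1 -0.1 0.8 0 0 0 0;-1 -0.1 0.8 0 0 0 0;-1 -0.1 0.8 0.3 0 0 0;-1 0 0.8 0.6 0 0 0;-1 0 0.7 0.6 0 0 0;-1 0 0.6 0.8 0 0 0;-1 0 0 0.9 0 0 0;-1 0 0 0.9 0 0 0;-1 0 0 0.6 0 0 0;-1 0 0 0.3 0 0 0;-1 0 0 0 0 0 0;-1 0 0 0 0 0 0"

```text
time_s: 18.88
tcp_pos: [0.5618, 0.0649, 0.2182]
eef_rot: [2.53, -0.002, 1.654]
wrist_force: [-0.2, -0.1, -0.3]
grip_width: -0.0
grip_force: 0.0
```

```bash
python3 - <<'E'
from h import *
w=get_image("wrist"); save(w,"w7.png"); t=get_image("scene")
for a in (w,t): print([(np.round(d["xyz"],4),round(d["p"],2)) for d in tip_of(a,"shutter_top")[:2]])
n,R=tilt(); b=np.array([.575,.0635,.203]); togo(b,R)
E
```

```text
[(array([0.5727, 0.0665, 0.2031]), 0.69)]
[(array([0.5718, 0.06  , 0.2018]), 0.4), (array([0.6181, 0.258 , 0.0313]), 0.22)]
t 19.08 tcp [0.5613 0.0648 0.2193] shift [-0.12  0.08  1.05] turn [ 0.002 -0.001 -0.001] F [-0.7 -0.2 -1.1]
```

View pics/w7.png

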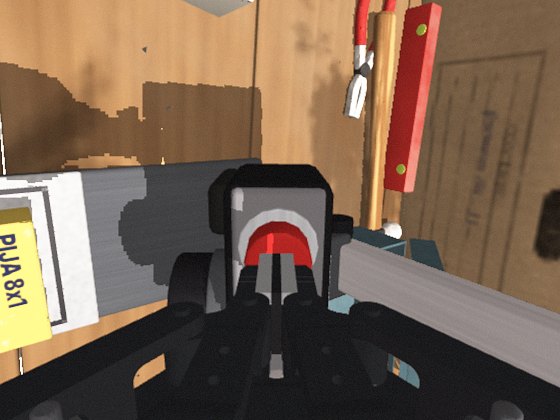

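The fingertips at (277,255) are lined up over the button, whose centre is about (280,258). Pressing gently.

servo_tool:
  deltas: "-1 0 0 0.3 0 0 0;-1 0 0 0.3 0 0 0;-1 0 0 0.2 0 0 0;-1 0 0 0.1 0 0 0;-1 0 0 0.1 0 0 0;-1 0 0 0 0 0 0"

```text
time_s: 19.58
tcp_pos: [0.5723, 0.0658, 0.2012]
eef_rot: [2.53, -0.002, 1.654]
wrist_force: [-1.1, -2.0, 2.0]
grip_width: 0.0003
grip_force: 1.4
```

servo_tool:
  deltas: "-1 0 0 0.1 0 0 0;-1 0 0 0.05 0 0 0;-1 0 0 0 0 0 0"

```text
time_s: 19.83
tcp_pos: [0.5739, 0.0659, 0.199]
eef_rot: [2.53, -0.002, 1.654]
wrist_force: [-3.4, -1.3, 2.3]
grip_width: 0.0001
grip_force: 2.0
```

servo_tool:
  deltas: "-1 0 0 0.05 0 0 0;-1 0 0 0.05 0 0 0;-1 0 0 0 0 0 0"

```text
time_s: 20.08
tcp_pos: [0.5748, 0.0661, 0.1979]
eef_rot: [2.53, -0.002, 1.654]
wrist_force: [-11.1, -2.6, 8.3]
grip_width: -0.0
grip_force: 6.6
```

servo_tool:
  deltas: "-1 0 0 -0.025 0 0 0;-1 0 0 0 0 0 0"

```text
time_s: 20.25
tcp_pos: [0.5744, 0.066, 0.1984]
eef_rot: [2.53, -0.002, 1.654]
wrist_force: [-9.4, -2.1, 8.7]
grip_width: 0.0003
grip_force: 6.4
```

servo_tool:
  deltas: "-1 0 0 -0.02 0 0 0;-1 0 0 0 0 0 0;-1 0 0 0 0 0 0"

```text
time_s: 20.5
tcp_pos: [0.5742, 0.066, 0.1988]
eef_rot: [2.53, -0.002, 1.654]
wrist_force: [-10.0, -2.1, 8.7]
grip_width: 0.0002
grip_force: 6.3
```

servo_tool:
  deltas: "-1 0 0 -0.03 0 0 0;-1 0 0 0 0 0 0;-1 0 0 0 0 0 0"

```text
time_s: 20.75
tcp_pos: [0.5741, 0.066, 0.1989]
eef_rot: [2.529, -0.002, 1.654]
wrist_force: [-5.9, -1.7, 5.2]
grip_width: 0.0001
grip_force: 4.0
```

At the half stop with about 8 N. Holding for a second.

servo_tool:
  deltas: "-1 0 0 0 0 0 0;-1 0 0 0 0 0 0;-1 0 0 0 0 0 0;-1 0 0 0 0 0 0;-1 0 0 0 0 0 0;-1 0 0 0 0 0 0;-1 0 0 0 0 0 0;-1 0 0 0 0 0 0;-1 0 0 0 0 0 0;-1 0 0 0 0 0 0;-1 0 0 0 0 0 0"

```text
time_s: 21.67
tcp_pos: [0.5741, 0.066, 0.1989]
eef_rot: [2.53, -0.002, 1.654]
wrist_force: [-6.8, -1.2, 5.6]
grip_width: -0.0001
grip_force: 4.1
```

servo_tool:
  deltas: "-1 0 0 0.1 0 0 0;-1 0 0 0.1 0 0 0;-1 0 0 0.1 0 0 0;-1 0 0 0.07 0 0 0;-1 0 0 0.05 0 0 0;-1 0 0 0 0 0 0;-1 0 0 0 0 0 0"

```text
time_s: 22.25
tcp_pos: [0.578, 0.0664, 0.1935]
eef_rot: [2.53, -0.001, 1.655]
wrist_force: [-27.0, -4.8, 24.4]
grip_width: 0.0002
grip_force: 17.2
```

Rigid stop reached after about 6.7 mm. Releasing and retreating along the axis.

servo_tool:
  deltas: "-1 0 0 -0.3 0 0 0;-1 0 0 -0.6 0 0 0;-1 0 0 -1 0 0 0;-1 0 0 -1 0 0 0;-1 0 0 -1 0 0 0;-1 0 0 -1 0 0 0;-1 0 0 -1 0 0 0;-1 0 0 0 0 0 0;-1 0 0 0 0 0 0;-1 0 0 0 0 0 0;-1 0 0 0 0 0 0"

```text
time_s: 23.17
tcp_pos: [0.5112, 0.0607, 0.2865]
eef_rot: [2.532, -0.003, 1.654]
wrist_force: [0.3, -0.1, -0.1]
grip_width: 0.0001
grip_force: 0.0
```

```bash
python3 - <<'E'
from h import *
s=state(); print(s["time_s"],s["tcp_pos"],np.round(s["wrist_force"],1))
q=get_image("top");print([(np.round(d["xyz"],4),round(d["p"],2)) for d in tip_of(q,"yellow_box_centre")[:2]])
print(hand_in())
E
```

```text
23.1667 [0.51121376 0.06070724 0.28654546] [ 0.3 -0.1 -0.1]
[(array([0.4596, 0.0124, 0.0368]), 0.72), (array([ 0.624 , -0.1635,  0.0245]), 0.62)]
the job is handed in; nothing more can be done
None
```

I handed the job in at about 23 s, with no verdict returned: the box lies flat in the outline about 2–3 mm off centre, the switches are white on and red and blue off, and the shutter was held at half for about 1.5 s (force first touched 13 N, the second stage's threshold), then pressed fully and released.

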